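Turn the dark chocolate mould over with the flipper

TASK

Lay the bar mould filled with dark chocolate, chocolate side up, in the blue cradle of the flipper jig and let go of it. Then swing the cradle all the way over by its red bar, so that the mould drops face-down into the white nest beside it; leave the cradle resting closed over the nest.

Things in the scene. Friction and masses are not known exactly. Their poses are not given: they have to be found in the camera images.
- dark_mould: White-edged bar mould 96 x 50 x 26 mm (x, y, z), about 0.16 kg, open top filled with three dark brown chocolate pieces. Starts chocolate up on the table, between or beside two like moulds with ivory and pink filling, long sides facing, finger room between. Origin: centre of its underside; z points out of the chocolate face. A half turn about z makes no difference.
- jig: Fixed steel plate 170 x 190 x 8 mm; origin centre of its underside, z up. Posts at x = +-77 mm, 46 mm high, hold the hinge: along x, at y = 0, z = 40 mm. White nest: floor z = 25 mm, centre y = +52. Blue cradle, open: floor z = 25, centre y = -52. Inside (x by y): nest 110 x 62, cradle 112 x 66 mm, between outward-flared walls 12 to 16 mm high; the long walls have finger gaps, 58 mm, mid-length.
- flipper (a joint): Angle of the blue cradle about the hinge, rad: 0 = open and flat (start); grows as the red bar is lifted and carried over to the jig's +y side; 3.14 (stop) = upside down over the nest. 0.3 kg, slight friction, no spring; past upright it sinks closed by itself, damped. The mould slides out into the nest on the way over; its long side lies along the jig's x in both.
- flipper_bar (a point): Middle of the round red bar on the cradle's outer edge: 12 mm thick, along the jig's x, 108 mm free between two stems. It circles the hinge at radius 140 mm: at jig y = -140, z = 40 mm when open, y = +140, z = 40 mm when turned over. About 40 mm clear of the cradle, so it can be pinched from above at any angle and turns in the grip. The frame turns with the cradle.
Mind the look-alikes: they are no part of the job. Leave any orange or yellow look-alike of the dark_mould alone.

How it is judged (in metres and radians):
On the way, in this order (a step that is already met when the one before it is completed fails the run):
1. the dark mould lies flat, chocolate up, in the open cradle, released (value of joint flipper below 0.1 rad and x of dark_mould in the frame of jig between -0.015 and 0.015 m and y of dark_mould in the frame of jig between -0.065 and -0.039 m and height (world z) of dark_mould below 0.032 m and angle between dark_mould's own z axis and vertical below 0.17 rad and contact force between dark_mould and the fingers below 0.1 N), for 0.2 s.
2. the cradle is swung up with the mould in it (value of joint flipper above 0.8 rad and angle between dark_mould's own z axis and vertical above 0.6 rad and distance between dark_mould and jig below 0.15 m and contact force between dark_mould and the fingers below 0.1 N), for 0.02 s.
At the end, for the whole second after the job is handed in: Cradle turned over (joint above 2.95); the dark mould at rest chocolate side down on the nest floor (underside, now on top, 45 to 57 mm above the table, within 10 degrees of level), within 15 mm along and 13 mm across the hinge of the nest's centre, and within 0.2 rad of the jig's x (value of joint flipper above 2.95 rad and angle between dark_mould's own z axis and vertical above 2.97 rad and x of dark_mould in the frame of jig between -0.015 and 0.015 m and y of dark_mould in the frame of jig between 0.039 and 0.065 m and height (world z) of dark_mould between 0.045 and 0.057 m and angle between the x axis of dark_mould and the x axis of jig, either way round below 0.2 rad and linear speed of dark_mould below 0.02 m/s); the robot touches nothing.
It also fails if it takes over 61 s, if anything falls off the work surface, if the arm or the gripper's body presses on something with over 40 N, if the wrist force passes 120 N, or if a joint passes its speed limit or range.

ROBOT

A 6-joint arm with a two-finger parallel gripper is mounted at the origin on the work surface. World frame = base frame: x ahead of the robot, y to its left, z up, the work surface at z = 0. Lengths are in mm, angles in rad, forces in N, time in s.
With the tool pointing down it reaches from about 250 to 775 mm from the base axis. Payload 4 kg.
Tool frame: the origin (TCP) lies between the finger pads; the fingertips stand 8 mm ahead of it and the grasp point (between the pads) lies 11 mm behind it; y points along the fingers, z is the direction in which the jaws open and shut, and the axes are right-handed (so a half turn about y gives the same grasp; the last joint's range is limited). The gripper opens to 85 mm and grips with 20 to 120 N. Pads are 22 mm wide; open, the fingers measure 114 mm over their backs; the gripper's body (76 mm by 85 mm) begins 54 mm behind the grasp point. The pads swing forward as they close: fully open they stand 13 mm farther back than shut.
Start: joints at [-1.221, 0.087, 1.371, -0, 1.684, -0.103], TCP at [240.616, -494.592, 239.341] pointing down, gripper open.
Joint ranges: [-3.1, 3.1], [-0.76, 2.03], [0.27, 2.55], [-1.08, 4.22], [0.17, 2.65], [-2.57, 2.57]. Speed limits (rad/s): [2.79, 2.79, 3.14, 3.14, 3.14, 3.14].

INTERFACE

Orientations are given as a unit quaternion [x, y, z, w].
In Python, from cell import reach, line_to, move_j, move_gripper, wait, solve_ik, get_obs, read_camera, camera_model, PlanningError, hand_in gives the robot as it stands. Calls block until the motion is done:
- reach(position, orientation): joint-space move of the TCP to a pose.
- line_to(position, vel=150, rotation=None, force_limit=None): straight line of the TCP; rotation=None keeps the orientation; vel is the mean speed in mm/s. With force_limit (N) it stops when the force on the tool has changed by that much, and returns True; else False.
- move_j(angles): joint-space move.
- move_gripper(opening): finger opening in mm; the grip force is fixed at half the most; returns when the fingers have stopped.
- wait(seconds).
- solve_ik(position, orientation): joint angles nearest the present ones, or None.
- get_obs(): the state.
- read_camera(name): name is "scene" or "top" or "wrist"; returns the picture (420x560x3 uint8, red, green, blue); there is no depth.
- camera_model(name): a dict with "intrinsics" (3x3 intrinsics, pixels), "view" (4x4, takes a point from world to camera coordinates). Camera axes: x right, y down, z forward; pixel columns grow to the right and rows downward; lengths in mm; the calibration is good to about 2 mm. A picture is of the moment at which its call begins: read the wrist's pose just before it. camera_model takes no time and is no camera call; for the wrist camera it gives the pose at the moment of the call.
A pose or a line that the arm cannot do raises PlanningError and nothing moves.
- hand_in(): hands the job in, once; it reports no verdict.
The state is a dict: "time": time; "q": joint angles; "joint_velocities": joint speeds; "tau": joint torques, N m; "tool_pos": TCP position; "orientation": TCP orientation; "contact_force": force on the tool from outside, world axes, zero at the start; "moment": the same for the moment, N m; "gripper_width": finger opening in mm.
Only numpy, scipy, OpenCV 4.12 (cv2) and the standard library are available. Lean on these libraries where they do the work, as an engineer would, in place of code of your own. Each camera call takes 0.05 s, during which the arm holds its last target.

## Working session

There is one attempt and no reset: what is moved stays moved. The work goes in short steps, each a Python script; the robot and the scene stay as the last script left them, time stands still between calls to the robot, and variables do not carry over. Pictures are saved under pics/ and viewed, and the job is handed in when it is done.

```bash
ls; mkdir -p pics; python3 - <<'E'
from cell import *
import cv2
o=get_obs();print(o)
for n in ["scene","top","wrist"]:
    cv2.imwrite(f"pics/{n}0.png",read_camera(n)[:,:,::-1]); print(camera_model(n))
E
```

```text
pics
{'time': 0.0, 'q': array([-1.22106981e+00,  8.79726582e-02,  1.37224548e+00, -3.16787455e-05,
        1.68360498e+00, -1.03065877e-01]), 'joint_velocities': array([-1.05568222e-03,  1.45458808e-04, -8.76976206e-05, -3.83841279e-04,
       -1.91156322e-04, -6.29675752e-04]), 'tau': array([ 2.02496260e-03, -3.51859045e+01, -3.13272893e+01,  5.10321240e-05,
        1.08355840e-02,  3.87891234e-06]), 'tool_pos': array([ 240.4526919 , -494.12435311,  238.13390716]), 'orientation': array([-0.15882898,  0.68984367, -0.68828121,  0.15861287]), 'contact_force': array([0.83522963, 0.19148286, 0.01391727]), 'moment': array([ 0.01733859, -0.03559308, -0.03360555]), 'gripper_width': 85.74659102081567}
{'intrinsics': array([[502.48157396,   0.        , 273.80807495],
       [  0.        , 502.48157396, 215.82252651],
       [  0.        ,   0.        ,   1.        ]]), 'view': array([[-1.64643054e-01,  9.86229568e-01,  1.56174289e-02,
         2.90484539e+02],
       [ 7.66779538e-01,  1.37935160e-01, -6.26915491e-01,
        -3.17508610e+02],
       [-6.20436786e-01, -9.12421562e-02, -7.7893
[... 462 characters left out ...]
01e+02],
       [ 1.39354787e-01, -1.59845692e-02, -9.90113497e-01,
         1.15134824e+03],
       [ 0.00000000e+00,  0.00000000e+00,  0.00000000e+00,
         1.00000000e+00]])}
{'intrinsics': array([[370.904742  ,   0.        , 282.08743464],
       [  0.        , 370.904742  , 204.12847691],
       [  0.        ,   0.        ,   1.        ]]), 'view': array([[ 4.37692532e-01, -8.99123421e-01, -1.52330192e-03,
        -5.49480694e+02],
       [-8.50813574e-01, -4.14722024e-01,  3.22679260e-01,
        -4.18539291e+01],
       [-2.90760227e-01, -1.39938256e-01, -9.46507145e-01,
         3.81009588e+02],
       [ 0.00000000e+00,  0.00000000e+00,  0.00000000e+00,
         1.00000000e+00]])}
```

View pics/scene0.png

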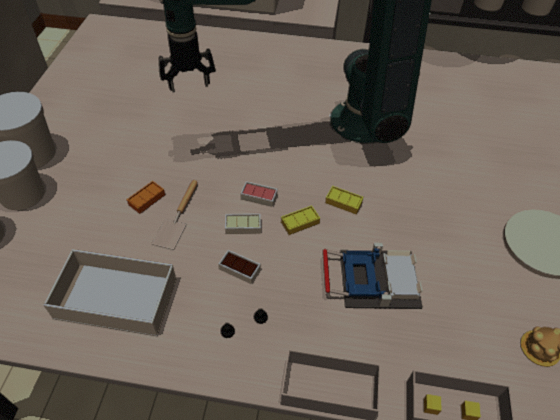

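View pics/top0.png

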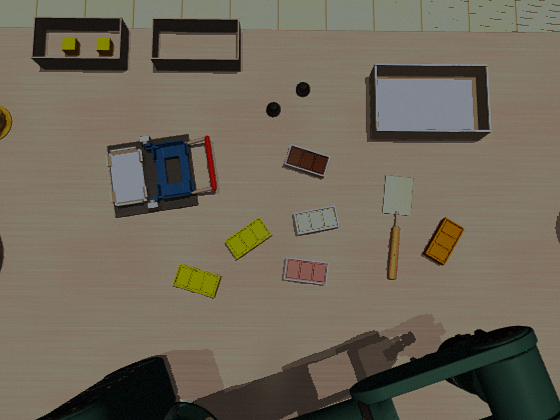

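View pics/wrist0.png

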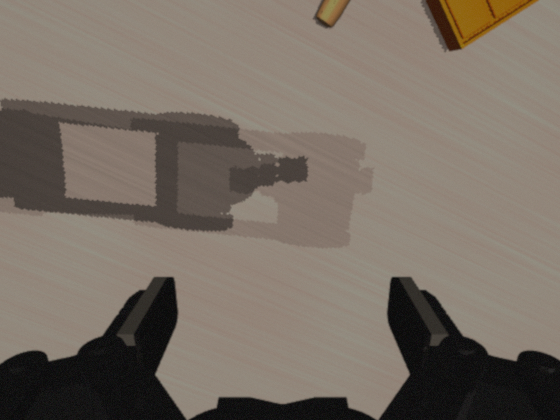

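The top view shows these candidates: dark brown (307,161), ivory (316,220), pink (305,271), yellow (248,238) and (197,281), and orange (444,241). The one with dark brown filling and a white edge is at (307,161). The jig is at (160,175), with the red bar on the right (-y) side and the nest on the left. I'll check close crops next.

```bash
cat > h.py <<'E'
import numpy as np, cv2
from cell import *
def ray(cm,px,z):
    K,V=cm["intrinsics"],cm["view"];R,t=V[:3,:3],V[:3,3]
    px=np.atleast_2d(px).astype(float)
    d=np.c_[px,np.ones(len(px))]@np.linalg.inv(K).T@R   # R^T d
    c=-R.T@t
    return c+d*((z-c[2])/d[:,2])[:,None]
def proj(cm,p):
    K,V=cm["intrinsics"],cm["view"];p=np.atleast_2d(p)
    q=(p@V[:3,:3].T+V[:3,3])@K.T
    return q[:,:2]/q[:,2:]
E
python3 - <<'E'
from h import *
t=cv2.imread("pics/top0.png");s=cv2.imread("pics/scene0.png")
a=cv2.resize(t[120:230,100:340],None,fx=3.3,fy=3.3,interpolation=cv2.INTER_CUBIC);cv2.imwrite("pics/ct.png",a)
a=cv2.resize(s[235:315,205:435],None,fx=3.4,fy=3.4,interpolation=cv2.INTER_CUBIC);cv2.imwrite("pics/cs.png",a)
E
```

```text
(no output)
```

View pics/ct.png

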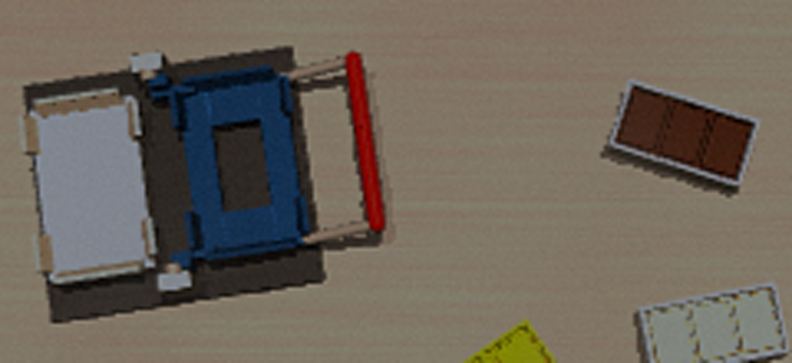

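View pics/cs.png

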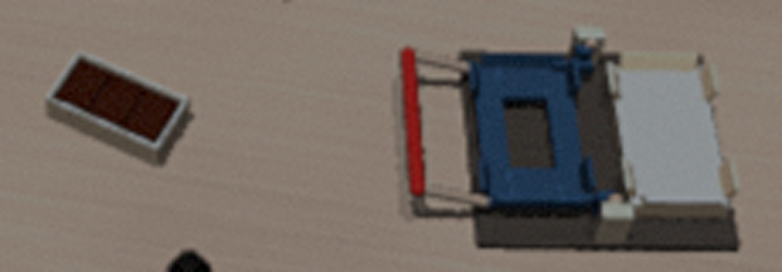

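The choice is confirmed: white edge, three dark brown pieces. Now I'll measure the poses in both views.

```bash
cat > meas.py <<'E'
from h import *
def big(m,roi):
    k=np.zeros_like(m);x0,y0,x1,y1=roi;k[y0:y1,x0:x1]=m[y0:y1,x0:x1]
    return k
def rect(m,cm,z):
    c=max(cv2.findContours(m,0,cv2.CHAIN_APPROX_NONE)[0],key=cv2.contourArea)
    w=ray(cm,c[:,0,:],z)[:,:2].astype(np.float32)
    b=cv2.boxPoints(cv2.minAreaRect(w)); e=[b[1]-b[0],b[2]-b[1]]; n=[np.linalg.norm(i) for i in e]
    l=e[int(np.argmax(n))]; a=np.arctan2(l[1],l[0]); a=(a+np.pi/2)%np.pi-np.pi/2
    return b.mean(0),np.round(sorted(n),1),round(float(a),3)
E
python3 - <<'E'
from meas import *
for n,rd,rj in (("top",(270,130,345,190),(95,120,230,225)),("scene",(210,245,270,285),(315,240,430,310))):
    I=cv2.imread(f"pics/{n}0.png");cm=camera_model(n);h=cv2.cvtColor(I,cv2.COLOR_BGR2HSV)
    H,S,V=[h[...,i].astype(int) for i in range(3)]
    red=((H<8)|(H>172))&(S>180)&(V>70)
    blue=(H>100)&(H<125)&(S>120)
    brown=((H<14)|(H>172))&(S>125)&(V<130)
    u=lambda m:m.astype(np.uint8)*255
    print(n,"bar",rect(big(u(red),rj),cm,44 ))
    print("blue",rect(big(u(blue),rj),cm,32))
    print("brown",rect(big(u(brown),rd),cm,25))
E
```

```text
top bar (array([630.82837 , -58.527718], dtype=float32), array([ 11.1, 124.2], dtype=float32), 0.16)
blue (array([619.57117 ,  35.211662], dtype=float32), array([ 94.8, 136.5], dtype=float32), 0.165)
brown (array([ 643.1597 , -277.84738], dtype=float32), array([40.9, 87.4], dtype=float32), 1.263)
scene bar (array([636.0425  , -57.088104], dtype=float32), array([  8.9, 120.7], dtype=float32), 0.156)
blue (array([617.9981  ,  34.939682], dtype=float32), array([ 93.5, 142.3], dtype=float32), 0.156)
brown (array([ 643.884  , -277.51404], dtype=float32), array([36.6, 83.3], dtype=float32), 1.261)
```

```bash
cat >> h.py <<'E'
from scipy.spatial.transform import Rotation as Ro
def ori(a):
    y=np.array([0,0,-1.]);z=np.array([np.cos(a),np.sin(a),0]);x=np.cross(y,z)
    return Ro.from_matrix(np.c_[x,y,z]).as_quat()
def save(n,f):
    cm=camera_model(n);I=read_camera(n)[:,:,::-1].copy();cv2.imwrite(f,I);return cm,I
E
python3 - <<'E'
from h import *
o=get_obs();R=Ro.from_quat(o["orientation"]).as_matrix();print(R.round(2), np.arctan2(R[1,2],R[0,2]))
for a in (-.309,-.309+np.pi):
    for z in (200,12): print("m",a,solve_ik([643.5,-277.7,z],ori(a)))
for a in (.158+np.pi/2,.158-np.pi/2):
    for p in ([619,29,30],[633,-58,29],[588,218,29],[610,80,170]): print("c",a,p,solve_ik(p,ori(a)))
E
```

```text
[[-0.9  -0.    0.44]
 [-0.44  0.   -0.9 ]
 [-0.   -1.   -0.  ]] -1.117977389524792
m -0.309 [-4.88247843e-01  4.38151529e-01  1.01705798e+00 -4.44089210e-16
  1.68638315e+00 -1.79247843e-01]
m -0.309 [-4.88247843e-01  5.45427643e-01  1.24603119e+00 -4.44089210e-16
  1.35013382e+00 -1.79247843e-01]
m 2.832592653589793 None
m 2.832592653589793 None
c 1.7287963267948965 [619, 29, 30] [-4.46495709e-02  3.63830821e-01  1.46610012e+00 -4.44089210e-16
  1.31166171e+00 -1.77344590e+00]
c 1.7287963267948965 [633, -58, 29] [-1.80532605e-01  3.97011053e-01  1.42303472e+00 -4.44089210e-16
  1.32154688e+00 -1.90932893e+00]
c 1.7287963267948965 [588, 218, 29] [ 2.64659786e-01  3.79789916e-01  1.44663817e+00 -4.44089210e-16
  1.31516457e+00 -1.46413654e+00]
c 1.7287963267948965 [610, 80, 170] [ 3.82739526e-02  2.53845154e-01  1.31637363e+00 -4.44089210e-16
  1.57137387e+00 -1.69052237e+00]
c -1.4127963267948966 [619, 29, 30] [-4.46495709e-02  3.63830821e-01  1.46610012e+00 -4.44089210e-16
  1.31166171e+00  1.36814676e+00]
c -1.4127963267948966 [633, -58, 29] [-1.80532605e-01  3.97011053e-01  1.42303472e+00 -4.44089210e-16
  1.32154688e+00  1.23226372e+00]
c -1.4127963267948966 [588, 218, 29] [ 2.64659786e-01  3.79789916e-01  1.44663817e+00 -4.44089210e-16
  1.31516457e+00  1.67745611e+00]
c -1.4127963267948966 [610, 80, 170] [ 3.82739526e-02  2.53845154e-01  1.31637363e+00 -4.44089210e-16
  1.57137387e+00  1.45107028e+00]
```

```bash
python3 - <<'E'
from meas import *
reach([643.5,-277.7,180],ori(-.309)); print(get_obs()["time"],get_obs()["tool_pos"])
cm,I=save("wrist","pics/w1.png")
print(proj(cm,[643.5,-277.7,25]))
h=cv2.cvtColor(I,cv2.COLOR_BGR2HSV);H,S,V=[h[...,i].astype(int) for i in range(3)]
m=(((H<14)|(H>172))&(S>125)&(V<130)).astype(np.uint8)*255
print(rect(m,cm,25))
E
```

```text
1.8417 [ 642.8340713  -279.13325412  180.57285609]
[[281.81063337 183.66910648]]
(array([ 643.37335, -277.88715], dtype=float32), array([42. , 86.7], dtype=float32), 1.257)
```

View pics/w1.png

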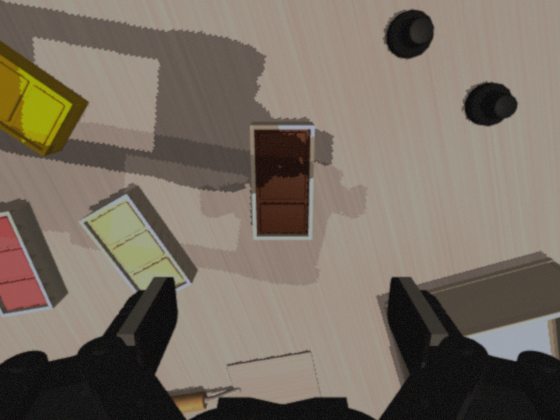

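The wrist view shows the dark mould centred at (283,181), agreeing with the top and scene measurements to within about 0.5 mm. There's finger room on both sides, so I'll grasp.

```bash
python3 - <<'E'
from meas import *
o=ori(1.259-np.pi/2)
line_to([643.5,-277.8,80],vel=150,rotation=o)
print(line_to([643.5,-277.8,13],vel=80,force_limit=15))
move_gripper(40);ob=get_obs();print(ob["time"],ob["tool_pos"],ob["gripper_width"],ob["contact_force"])
line_to([643.5,-277.8,130],vel=120);ob=get_obs();print(ob["time"],ob["gripper_width"],ob["contact_force"])
# go to view jig
reach([590,-5,190],ori(-1.413)); print(get_obs()["time"],get_obs()["tool_pos"],get_obs()["gripper_width"])
save("wrist","pics/w2.png");np.save("w2cm.npy",camera_model("wrist"),allow_pickle=True);save("top","pics/t2.png")
E
```

```text
False
4.1167 [ 644.10908948 -278.12931815   14.11005422] 48.51123537490268 [ 0.3289203  -0.03857555  1.63994458]
5.2417 48.38168892395671 [ 0.32292553 -0.24059096 -1.99381076]
6.575 [589.98548151  -5.49953858 189.44410326] 48.889690623123784
```

View pics/w2.png

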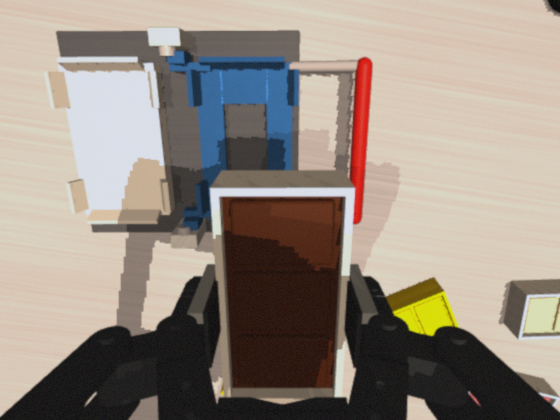

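The mould is held squarely. The jig is visible: plate top edge from (57,31) to (300,30), lower left corner (92,233), red bar from (365,60) to (356,222). I'll get the jig frame from these.

```bash
python3 - <<'E'
from meas import *
cm=np.load("w2cm.npy",allow_pickle=True).item();I=cv2.imread("pics/w2.png")
h=cv2.cvtColor(I,cv2.COLOR_BGR2HSV);H,S,V=[h[...,i].astype(int) for i in range(3)]
red=(((H<8)|(H>172))&(S>200)&(V>110)).astype(np.uint8)*255
red=big(red,(330,40,400,240))
c,n,a=rect(red,cm,43);print("bar",c,n,a)
pl=ray(cm,[[57,31],[300,30],[92,233]],8)[:,:2];print(pl, [np.linalg.norm(pl[0]-pl[i]) for i in (1,2)], np.arctan2(*(pl[0]-pl[1])[::-1])-np.pi/2,np.arctan2(*(pl[0]-pl[2])[::-1]))
print("plate centre",(pl[1]+pl[2])/2)
# end posts tops at z46: 
po=ray(cm,[[165,37],[187,229]],46)[:,:2];print("posts",po.mean(0),po, np.arctan2(*(po[0]-po[1])[::-1]))
for a in (.155,.16):
  v=np.array([-np.sin(a),np.cos(a)]);print("from bar",c+140*v)
cb=ray(cm,[[200,62],[288,62]],37);print("blue top wall",cb)
# top view: plate corners
cmt=camera_model("top")
pt=ray(cmt,[[107.5,146],[188,134.5],[197.5,206],[116,217]],8)[:,:2];print("top plate",pt.mean(0))
E
```

```text
bar [633.02405  -57.989532] [ 10.2 124.5] 0.161
[[678.80456499 185.25693152]
 [709.12931728  -1.06915862]
 [510.35986108 159.57549535]] [np.float64(188.77765352266002), np.float64(170.391180631865)] 0.16133641014685374 0.15129701200175083
plate centre [609.74458918  79.25316836]
posts [615.68670896  77.96518203] [[685.87353677  90.77421246]
 [545.49988116  65.15615159]] 0.18051251544697342
from bar [611.41083395  80.33208184]
from bar [610.71949893  80.2222872 ]
blue top wall [[673.65035664  67.53531102  37.        ]
 [683.64145478   4.64696169  37.        ]]
top plate [607.31736865  78.4834179 ]
```

```bash
cat >> h.py <<'E'
A=.159;U=np.array([np.cos(A),np.sin(A)]);Vv=np.array([-np.sin(A),np.cos(A)]);O=np.array([610.2,79.8])
def J(x,y,z): return [*(O+x*U+y*Vv),z]
E
python3 - <<'E'
from meas import *
reach(J(0,-52,110),ori(A-np.pi/2));ob=get_obs();print(ob["time"],ob["tool_pos"],J(0,-52,110))
line_to(J(0,-52,60),vel=80);save("wrist","pics/w3.png");save("scene","pics/s3.png")
E
```

```text
7.1333 [617.88393776  27.9348803  109.08215424] [np.float64(618.4332067914883), np.float64(28.45592238701144), 110]
```

View pics/w3.png

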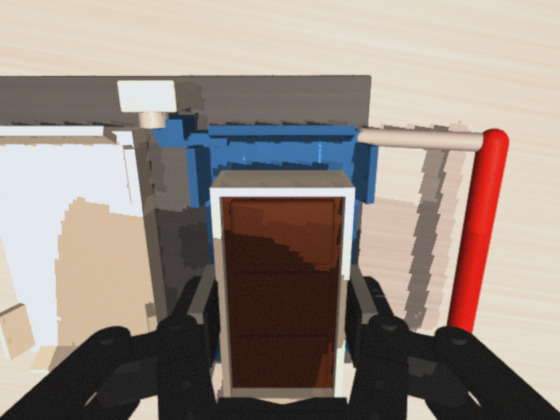

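View pics/s3.png

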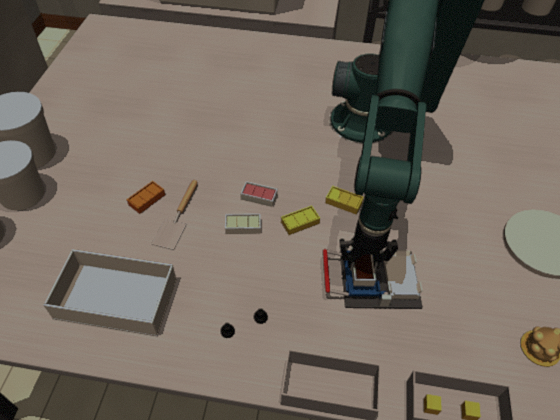

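The mould (centred on column 282) lines up between the cradle's walls (columns 197 to 370). I'll lower and release.

```bash
python3 - <<'E'
from meas import *
r=line_to(J(0,-52,38.5),vel=30,force_limit=6);ob=get_obs();print(r,ob["time"],ob["tool_pos"],ob["contact_force"])
move_gripper(62);ob=get_obs();print(ob["time"],ob["gripper_width"],ob["contact_force"])
wait(.1)
line_to(J(0,-52,115),vel=100);wait(.3)
print(get_obs()["time"]);save("wrist","pics/w4.png")
reach(J(0,-140,115),ori(A-np.pi/2));save("wrist","pics/w5.png");np.save("w5.npy",camera_model("wrist"),allow_pickle=True);print(get_obs()["time"],get_obs()["gripper_width"])
E
```

```text
True 8.675 [617.92442202  28.4805071   39.01264004] [ 0.32040284 -0.63621641  4.27355768]
8.9583 61.79180898095067 [-0.52128293  0.22397632 -0.79518856]
10.2833
10.825 61.907243173235976
```

View pics/w4.png

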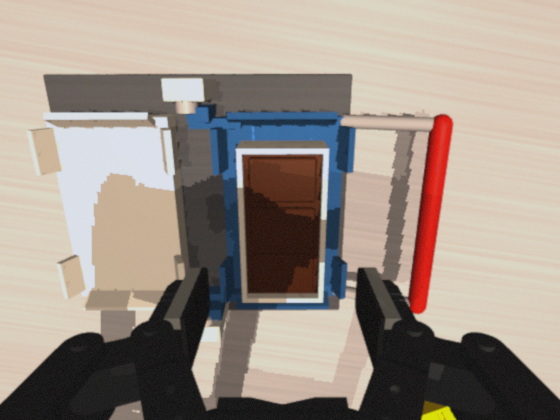

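View pics/w5.png

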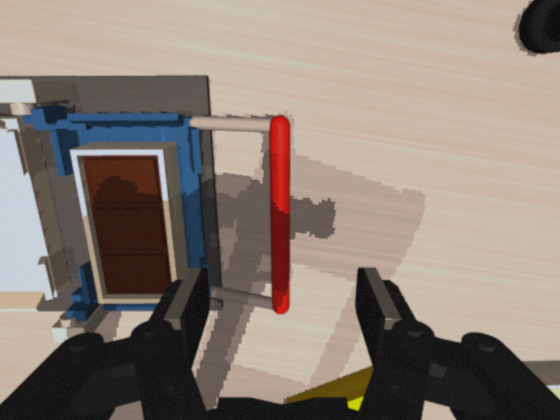

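The mould lies flat and centred in the cradle, at (283,225) in the first picture. The bar runs at column 280, under the TCP in the second. I'll pinch the bar with a small opening, since there's only 40 mm clear to the cradle.

```bash
python3 - <<'E'
from meas import *
cm=np.load("w5.npy",allow_pickle=True).item();I=cv2.imread("pics/w5.png")
h=cv2.cvtColor(I,cv2.COLOR_BGR2HSV);H,S,V=[h[...,i].astype(int) for i in range(3)]
red=(((H<8)|(H>172))&(S>200)&(V>80)).astype(np.uint8)*255
c,n,a=rect(big(red,(255,100,310,330)),cm,43);print("bar",c,n,a,"in jig",(c-O)@U,(c-O)@Vv)
move_gripper(34)
y=(c-O)@Vv
print(line_to(J(0,y,30),vel=80,force_limit=8));ob=get_obs();print(ob["time"],ob["tool_pos"],ob["contact_force"])
move_gripper(8);ob=get_obs();print(ob["time"],ob["gripper_width"],ob["contact_force"],ob["tool_pos"])
save("wrist","pics/w6.png")
E
```

```text
bar [633.10315  -56.978577] [ 10.3 125.2] 0.164 in jig 0.9579764386347682 -138.67954271414416
False
12.425 [632.80680294 -57.23220504  30.92458504] [ 0.41496095  0.59396781 -0.09258144]
12.7667 10.07286762848974 [-0.34373902 -2.26984605  2.52027936] [632.83116346 -58.11865256  31.02610098]
```

View pics/w6.png

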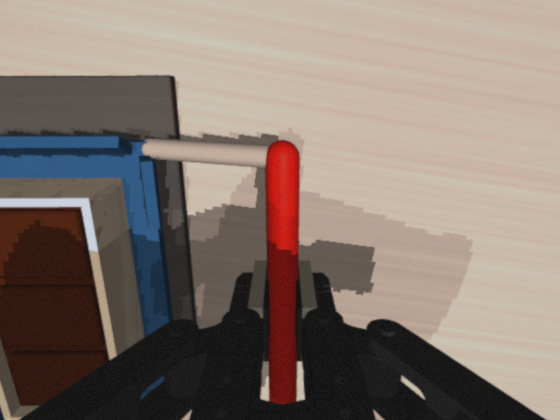

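The bar is held at (283,200). I'll swing up to about 70° first and check.

```bash
cat >> h.py <<'E'
def bar(deg,r=140.): 
    t=np.radians(deg);return J(0,-r*np.cos(t),40-9+r*np.sin(t))
E
python3 - <<'E'
from meas import *
F=[]
for d in range(10,71,10):
    line_to(bar(d),vel=110);F.append(np.linalg.norm(get_obs()["contact_force"]))
ob=get_obs();print(ob["time"],ob["tool_pos"],bar(70),np.round(F,1),ob["gripper_width"])
save("scene","pics/s7.png");save("wrist","pics/w7.png")
I=cv2.imread("pics/s7.png");cv2.imwrite("pics/s7c.png",cv2.resize(I[170:320,290:450],None,fx=3.5,fy=3.5))
E
```

```text
15.45 [618.72650968  29.54968242 166.50824838] [np.float64(617.7813299876857), np.float64(32.5211686581422), np.float64(162.55696691002717)] [ 4.8  6.1  7.3  9.1 11.3 16.2 15.3] 9.407982607048208
```

View pics/s7c.png

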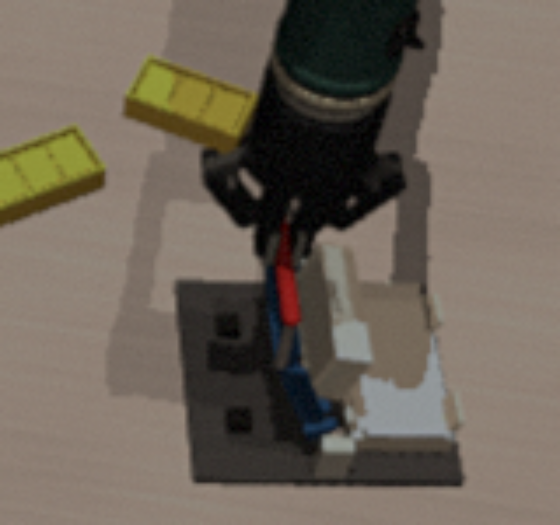

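View pics/w7.png

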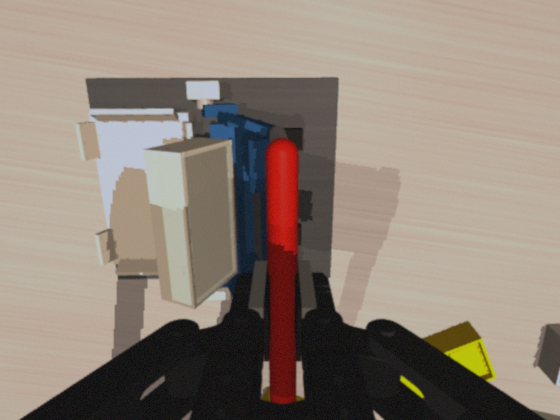

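At 70° the mould is already tipping off the cradle, chocolate side towards the nest. I'll look again a moment later.

```bash
python3 - <<'E'
from meas import *
save("wrist","pics/w8.png");wait(.2);save("wrist","pics/w9.png");save("scene","pics/s9.png")
I=cv2.imread("pics/s9.png")[170:320,290:450];a=cv2.resize(I,None,fx=2.4,fy=2.4)
b=[cv2.resize(cv2.imread(f"pics/w{i}.png")[60:320,60:380],None,fx=.9,fy=.9) for i in (8,9)]
c=np.zeros((600,800,3),np.uint8);c[:234,:288]=b[0];c[:234,300:588]=b[1];c[238:598,:384]=a
cv2.imwrite("pics/c9.png",c);print(get_obs()["tool_pos"],get_obs()["contact_force"])
E
```

```text
[618.76607613  29.15722126 166.36316512] [-1.47486232 -9.43390401 12.34712343]
```

View pics/c9.png

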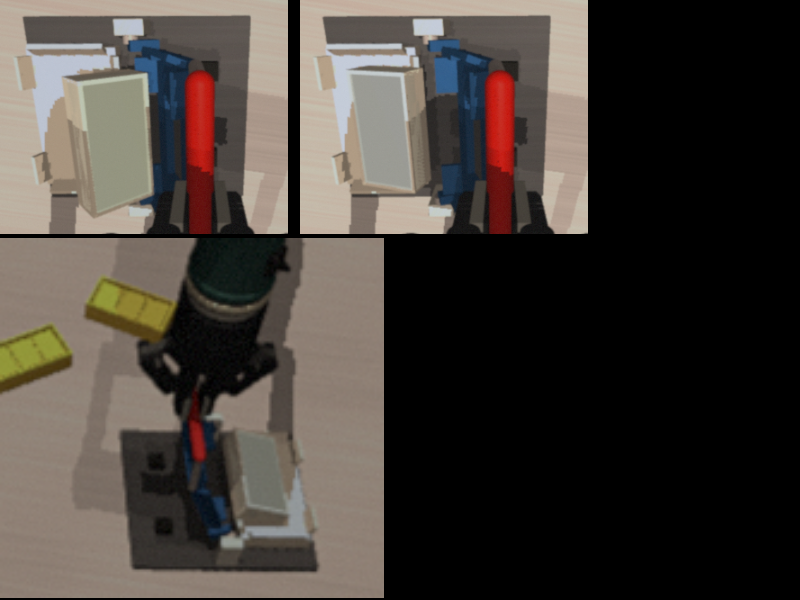

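```bash
python3 - <<'E'
from meas import *
wait(.2);save("wrist","pics/w10.png");save("top","pics/t10.png");save("scene","pics/s10.png")
a=cv2.resize(cv2.imread("pics/s10.png")[170:320,290:450],None,fx=2.4,fy=2.4)
t=cv2.resize(cv2.imread("pics/t10.png")[120:230,90:240],None,fx=2.5,fy=2.5)
b=cv2.resize(cv2.imread("pics/w10.png")[60:320,60:380],None,fx=.9,fy=.9)
c=np.zeros((600,800,3),np.uint8);c[:234,:288]=b;c[:275,300:675]=t;c[238:598,:384]=np.where(c[238:598,:384]>0,c[238:598,:384],a);cv2.imwrite("pics/c10.png",c)
E
```

```text
(no output)
```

View pics/c10.png

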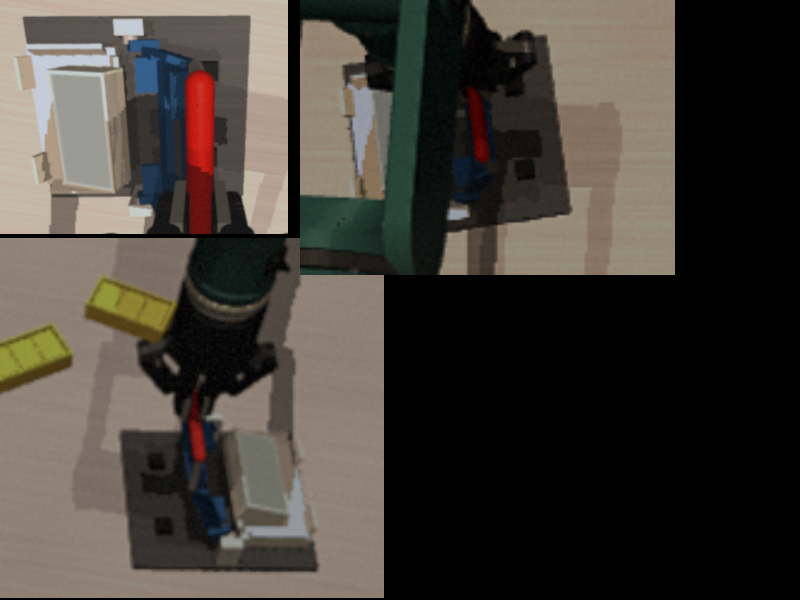

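View pics/w10.png

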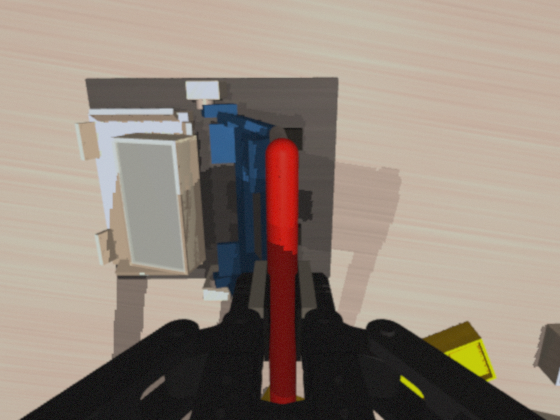

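The mould now rests face down in the nest, with its hinge-side edge still up on the nest's inner wall (image about (190,200)), not yet flat. The closing cradle should push it out and down, so I'll carry on slowly and check part way.

```bash
python3 - <<'E'
from meas import *
for d in range(80,131,10):
    line_to(bar(d),vel=100);ob=get_obs();p=ob["tool_pos"];print(d,(p[:2]-O)@Vv,p[2]+9,ob["contact_force"].round(1))
print(ob["time"])
save("scene","pics/s11.png");save("wrist","pics/w11.png")
a=cv2.resize(cv2.imread("pics/s11.png")[170:320,290:450],None,fx=2.4,fy=2.4)
c=np.zeros((420,800,3),np.uint8);c[:360,:384]=a;c[:309,388:800]=cv2.resize(cv2.imread("pics/w11.png"),(412,309));cv2.imwrite("pics/c11.png",c)
E
```

```text
80 -25.732792075218466 181.66186620262468 [-1.  -5.5 13.7]
90 0.19767762871206576 182.97729619810175 [-2.2 -2.6 12.9]
100 25.659982971834197 179.5637556783358 [-0.9 -0.2  9.2]
110 49.521111974512905 171.8514778312827 [1.8 1.7 5.7]
120 71.20033137436107 160.34985915802557 [3.8 2.  1.1]
130 89.92238096351973 146.52955527279144 [ 3.  -0.3  1.1]
18.6
```

View pics/c11.png

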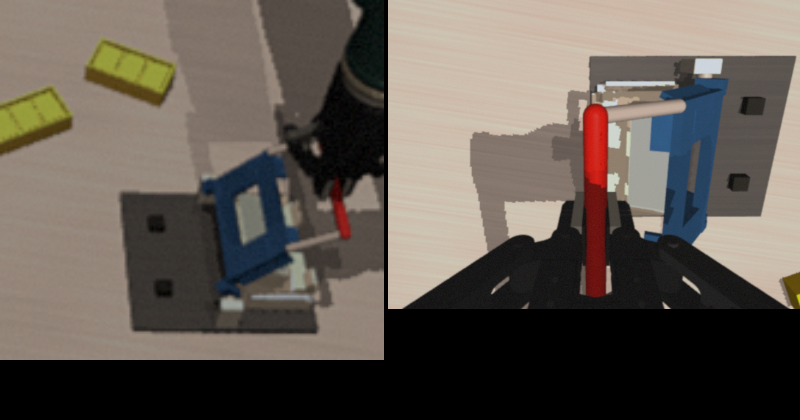

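```bash
python3 - <<'E'
from meas import *
for d in (140,150,160,170,177):
    r=line_to(bar(d),vel=70,force_limit=20);ob=get_obs();p=ob["tool_pos"];print(d,r,(p[:2]-O)@Vv,p[2]+9,ob["contact_force"].round(1))
    if r: break
print(ob["time"])
save("scene","pics/s12.png");save("wrist","pics/w12.png")
a=cv2.resize(cv2.imread("pics/s12.png")[170:320,290:450],None,fx=2.4,fy=2.4)
c=np.zeros((420,800,3),np.uint8);c[:360,:384]=a;c[:309,388:800]=cv2.resize(cv2.imread("pics/w12.png"),(412,309));cv2.imwrite("pics/c12.png",c)
E
```

```text
140 False 108.23418742258792 128.15735420643443 [ 4.8 -0.5 -1. ]
150 False 121.5151127139877 109.35552624683385 [ 2.9 -1.6  0.5]
160 False 132.13467618259992 86.44312990175281 [ 5.6 -0.6 -0.5]
170 False 138.41251322112436 62.200448697114844 [ 5.  -0.2 -1.7]
177 False 140.09632163075287 45.00169870287659 [ 5.2  0.1 -1.7]
21.0917
```

View pics/c12.png

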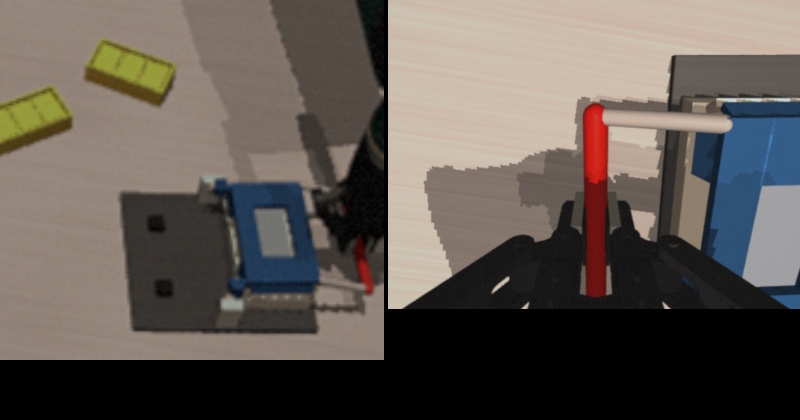

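There was almost no resistance. The cradle is nearly closed, with the mould's underside showing through its window. I'll press fully down, release, back off and inspect.

```bash
python3 - <<'E'
from meas import *
p=bar(180);p[2]=25
print(line_to(p,vel=40,force_limit=12));ob=get_obs();print((ob["tool_pos"][:2]-O)@Vv,ob["tool_pos"][2]+9,ob["contact_force"])
move_gripper(34);q=J(0,140,150);line_to(q,vel=100)
reach(J(-60,60,220),ori(A-np.pi/2));wait(.2)
cm,I=save("wrist","pics/w13.png");np.save("w13.npy",cm,allow_pickle=True)
print(get_obs()["time"])
save("scene","pics/s13.png");save("top","pics/t13.png")
cv2.imwrite("pics/s13c.png",cv2.resize(cv2.imread("pics/s13.png")[230:320,320:440],None,fx=5,fy=5,interpolation=cv2.INTER_CUBIC))
E
```

```text
True
140.16146830000673 38.94681288938319 [-1.54082224  1.538767    4.04426624]
23.9917
```

View pics/w13.png

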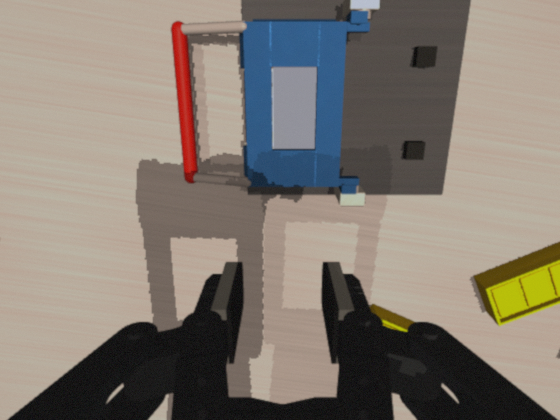

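View pics/s13c.png

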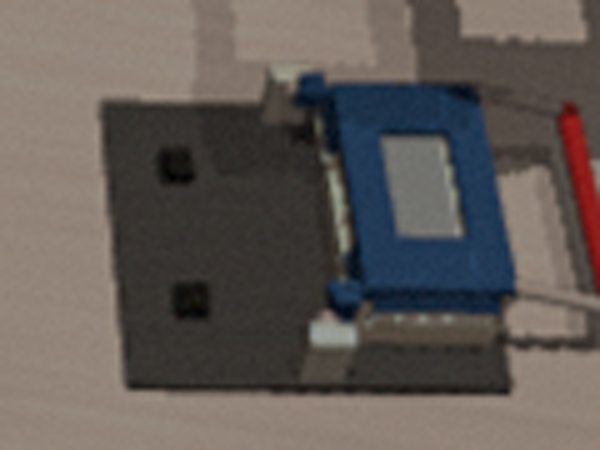

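```bash
python3 - <<'E'
from meas import *
P=[];X=[]
for n,f,roi in (("wrist","pics/w13.png",(165,10,205,190)),("scene","pics/s13.png",(400,230,460,310))):
    cm=np.load("w13.npy",allow_pickle=True).item() if n=="wrist" else camera_model(n)
    I=cv2.imread(f);h=cv2.cvtColor(I,cv2.COLOR_BGR2HSV);H,S,V=[h[...,i].astype(int) for i in range(3)]
    m=big((((H<8)|(H>172))&(S>170)&(V>60)).astype(np.uint8)*255,roi)
    c=max(cv2.findContours(m,0,cv2.CHAIN_APPROX_NONE)[0],key=cv2.contourArea)
    x,y=cv2.minAreaRect(c)[0];print(n,(x,y),cv2.minAreaRect(c)[1])
    X.append(np.array([[x],[y]]));P.append(cm["intrinsics"]@cm["view"][:3])
q=cv2.triangulatePoints(P[0],P[1],X[0],X[1]);q=(q[:3]/q[3]).ravel();print("bar",q,"jig",(q[:2]-O)@U,(q[:2]-O)@Vv,"theta",np.pi-np.arctan2(q[2]-40,(q[:2]-O)@Vv))
print(get_obs()["time"])
E
python3 -c "
import cv2
cv2.imwrite('pics/w13c.png',cv2.resize(cv2.imread('pics/w13.png')[0:210,160:400],None,fx=2.8,fy=2.8))"
```

```text
wrist (184.3441162109375, 101.9735336303711) (160.755859375, 14.342246055603027)
scene (437.58563232421875, 271.59356689453125) (42.19569778442383, 4.027627944946289)
bar [592.07218945 218.24566052  43.58760222] jig 4.0210777001017 139.56951445958234 theta 3.1158935430758428
24.0917
```

View pics/w13c.png

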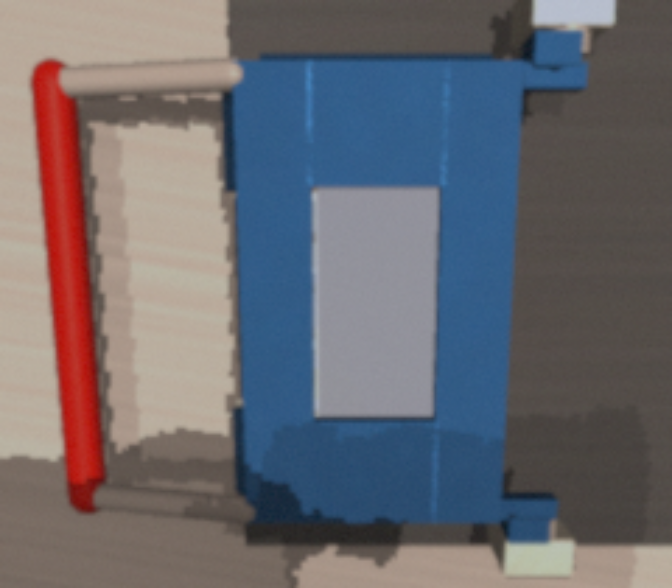

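The cradle reads about 3.12 rad. It stays closed under its own weight, and the mould's flat underside fills the window. The robot is clear of everything, so I'll hand in.

```bash
python3 -c "
from cell import *
hand_in()"
```

```text
the job is handed in; nothing more can be done
```

I laid the dark mould in the blue cradle and let go. Then I swung the cradle over by its red bar, released the bar and backed the arm away. The job was handed in at about 24 s of the 61 s allowed, with no verdict reported.

**Checks that passed:**
- **In the cradle:** the wrist picture after release showed the mould flat and centred.
- **Cradle closed:** finding the bar in two views put it 140 mm from the hinge on the nest side, at z of about 44 mm. That is about 3.12 rad, and the cradle stays down on its own.
- **Mould in the nest:** its flat underside fills the cradle window.

**What did not go smoothly or was not measured:**
- **Early drop:** the mould tipped out already at about 70° and first rested with its hinge-side edge up on the nest wall.
- **Seating not measured:** the closing cradle met almost no resistance and went fully down. I take the mould to be seated and level from that and from the closed cradle leaving only about 4 mm above it.
- **View disagreement:** the final two-view bar fix was 4 mm off along the hinge and about 4 mm high, where the earlier wrist view agreed to about 1 mm. I put that down to the partly shaded bar mask in the scene view.

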